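Find the loose grate in the downdraft box and push it open

ROBOT

A 6-joint arm with a two-finger parallel gripper is mounted at the origin on the work surface. World frame = base frame: x ahead of the robot, y to its left, z up, the work surface at z = 0. Lengths are in m, angles in rad, forces in N, time in s.
With the tool pointing down it reaches from about 0.375 to 0.9 m from the base axis. Payload 3.1 kg.
Tool frame: the origin (TCP) lies midway between the tips of the shut fingers; the grasp point (between the pads) lies 19 mm behind it; z points along the fingers, y is the direction in which the jaws open and shut (so a half turn about z gives the same grasp; the last joint's range is limited). The gripper opens to 87 mm and grips with 3 to 60 N. Pads are 19 mm wide; open, the fingers measure 117 mm over their backs; the gripper's body (75 mm by 190 mm) begins 51 mm behind the grasp point.
Start: joints at [-1.506, 0.527, 1.433, -0, 1.181, -0.178], TCP at [0.151, -0.606, 0.223] pointing down, gripper open.
Joint ranges: [-3.08, 3.08], [-0.75, 2.2], [0.22, 2.44], [-1.43, 4.57], [0, 2.65], [-2.85, 2.85]. Speed limits (rad/s): [2.79, 2.79, 3.14, 3.14, 3.14, 3.14].

INTERFACE

Orientations are given as a unit quaternion [x, y, z, w].
In Python, from rig import robot gives the robot as it stands.
- The arm moves only by the tool move_arm, never from a script. Its argument "rows" is one flat list of numbers, 7 for each row, row after row: the shift along the world's x, y, z in mm, then the turn, a rotation vector about the world's x, y, z in rad, then the closure, from 0 (fully open) to 1 (shut). A call has 1 to 12 rows; each row shifts and turns the commanded pose from where the row before left it; what a row does not reach is not made up. A row lasts 1/10 s, in which the tool goes at most 50 mm and 8.59 degrees, less where a joint would pass 70% of its speed; a pose out of reach is approached as far as the arm can. A call with a gripper value outside its range is refused whole. The fingers move at their own pace and stop on an object; "grip_force" is the grip in N (left out, the last holds). Time passes only in rows, so rows that do not move let the fingers close. It gives the time, the measured TCP pose, the force and the opening at its end, in the units of the state.
- robot.get_obs(): the state, without advancing time (a new reading comes with each control period).
- robot.camera(name): name is "side" or "top" or "wrist"; returns a dict with "color" (420x560x3 uint8, red, green, blue), "z_map" (420x560 float32, m along the optical axis (not along the pixel's ray), 0 where there is no reading), "camera_matrix" (3x3 intrinsics, pixels), "R" (3x3) and "t" (3): a world point X has camera coordinates R X + t; the wrist camera has in their place "tool_from_camera" (4x4, takes a point from camera to tool coordinates, whose origin is the TCP and whose axes are the flange's). Camera axes: x right, y down, z forward; pixel columns grow to the right and rows downward; lengths in m; the calibration is good to about 2 mm. A picture is of the moment at which its call begins: read the wrist's pose just before it.
- robot.hand_in(): hands the job in, once; it reports no verdict.
Trained networks look in the newest picture that a camera, given by its name, has taken for a name from the list of things; names that differ only in an ending like _2 or _b are one class to them, and where a whole thing is asked for, a point or a joint stands for the part that bears it (a point fixed in the world has none). Each returns a list of dicts, best first, with "conf" (0 to 1); they miss things now and then, are a little off and sometimes report something else, mostly with a low value. They report only what shows in the picture. A call takes as long as a camera call.
- robot.search_frame(camera, thing): "at" ([column, row] in pixels, amid what is visible of it).
- robot.spot_point(camera, thing): "at" ([column, row] in pixels: a listed point, or the origin of a listed thing).
The state is a dict: "time": time; "q": joint angles; "joint_velocities": joint speeds; "joint_torque": joint torques, N m; "position": TCP position; "tool_rot": TCP orientation; "ft_force": force on the tool from outside, world axes, zero at the start; "moment": the same for the moment, N m; "grip_width": finger opening in m.
Only numpy, scipy, OpenCV 4.12 (cv2) and the standard library are available. Lean on these libraries where they do the work, as an engineer would, in place of code of your own. Each camera call takes 0.05 s, during which the arm holds its last target.

TASK

One of the four identical grates in the downdraft box on the grinding bench is no longer packed from beneath and rocks. Press with the fingertips on the front end (the robot's side) of each grate until you find the one that rocks, then push its front end down until it is fully open, and leave it open with the hand clear. Pick nothing up and leave the other things on the bench and box where they are.

Things in the scene. Friction and masses are not known exactly. Their poses are not given: they have to be found in the camera images.
- box: low grey steel box fixed to the bench, 230 mm deep, 470 wide, its flat deck 100 mm above the bench. Origin on the bench; x points to its rear (away from the robot at yaw 0), y to its left. It covers x -100 to +130, y -235 to +235 mm. Four identical grates lie flush in deck openings (each x -63 to +63 mm), centred at y = +138 (grate 1), +46 (2), -46 (3), -138 mm (4)
- grate_1 (a joint): tilt of grate 1 on its pivot, rad: 0 flush, positive = front end down in the box. Three grates are packed from beneath and give at most about 1 mm (0.03 rad) when pressed; the other, any of the four and alike in looks, rocks: it gives under about 3 N at its press point, stays at any angle it is left at, and stops at -0.12 (rear end pressed) and +0.6 (fully open)
- grate_1_press (a point): point on top of grate 1, midway across, 60 mm in front of its pivot, 30 mm behind its front edge; moves with it. Grate: dark steel plate 120 (box x) x 80 x 6 mm with a grid of round holes. Its level pivot runs along the box's y at box x = +30 mm, 97 mm above the bench: 90 mm of plate in front (robot side), 30 mm behind. The rocking one has free space below
- grate_2 (a joint): tilt of grate 2 on its pivot, rad: 0 flush, positive = front end down in the box. Three grates are packed from beneath and give at most about 1 mm (0.03 rad) when pressed; the other, any of the four and alike in looks, rocks: it gives under about 3 N at its press point, stays at any angle it is left at, and stops at -0.12 (rear end pressed) and +0.6 (fully open)
- grate_2_press (a point): point on top of grate 2, midway across, 60 mm in front of its pivot, 30 mm behind its front edge; moves with it. Grate: dark steel plate 120 (box x) x 80 x 6 mm with a grid of round holes. Its level pivot runs along the box's y at box x = +30 mm, 97 mm above the bench: 90 mm of plate in front (robot side), 30 mm behind. The rocking one has free space below
- grate_3 (a joint): tilt of grate 3 on its pivot, rad: 0 flush, positive = front end down in the box. Three grates are packed from beneath and give at most about 1 mm (0.03 rad) when pressed; the other, any of the four and alike in looks, rocks: it gives under about 3 N at its press point, stays at any angle it is left at, and stops at -0.12 (rear end pressed) and +0.6 (fully open)
- grate_3_press (a point): point on top of grate 3, midway across, 60 mm in front of its pivot, 30 mm behind its front edge; moves with it. Grate: dark steel plate 120 (box x) x 80 x 6 mm with a grid of round holes. Its level pivot runs along the box's y at box x = +30 mm, 97 mm above the bench: 90 mm of plate in front (robot side), 30 mm behind. The rocking one has free space below
- grate_4 (a joint): tilt of grate 4 on its pivot, rad: 0 flush, positive = front end down in the box. Three grates are packed from beneath and give at most about 1 mm (0.03 rad) when pressed; the other, any of the four and alike in looks, rocks: it gives under about 3 N at its press point, stays at any angle it is left at, and stops at -0.12 (rear end pressed) and +0.6 (fully open)
- grate_4_press (a point): point on top of grate 4, midway across, 60 mm in front of its pivot, 30 mm behind its front edge; moves with it. Grate: dark steel plate 120 (box x) x 80 x 6 mm with a grid of round holes. Its level pivot runs along the box's y at box x = +30 mm, 97 mm above the bench: 90 mm of plate in front (robot side), 30 mm behind. The rocking one has free space below
- bush: bystander, to be left where it is: flanged brass bush, 42 mm across, 34 mm high, standing on the deck's rear strip; origin at its underside
- dog: bystander, to be left where it is: small stepped steel clamp dog, 28 x 50 x 32 mm, on the deck's rear strip; origin at its underside
- disc: bystander, to be left where it is: black rubber-like puck, 48 mm across, 16 mm high, on the deck's right-hand end strip; origin at its underside
- casting: bystander, to be left where it is: three-lobed dark iron casting, about 220 mm across, 40 mm high, left of the box; origin at its underside
- step_block: bystander, to be left where it is: stepped dark iron block, 70 x 110 x 65 mm, right of the box; origin at its underside
- hammer: bystander, to be left where it is: hammer lying on the bench, right
- wrench: bystander, to be left where it is: wrench lying on the bench, far right
- can: bystander, to be left where it is: plain metal can, 60 mm across, 110 mm high, left of the box; origin at its underside

How it is judged:
By the outcome, as a careful person would: the job done as asked, in the order asked, and still so for the second after the job is handed in, with the robot touching nothing.
It also fails if it takes over 45 s, if anything falls off the work surface, if the arm or the gripper's body presses on something with over 40 N, if the wrist force passes 120 N, or if a joint passes its speed limit or range.

## Working session

There is one attempt and no reset: what is moved stays moved. The work goes in short steps, Python scripts to look and compute and a tool call to move; the robot and the scene stay as the last step left them, time stands still between calls to the robot, and variables do not carry over. Pictures are saved under pics/ and viewed, and the job is handed in when it is done.

Besides the shell and the picture viewer there is one more tool, called after "Request:" in YAML: its name, and indented under it one key for each argument. move_arm: Moves the arm, as the interface text tells. Its arguments: {"type":"object","properties":{"rows":{"type":"array","items":{"type":"number"}},"grip_force":{"type":"number"}},"required":["rows"]}

```bash
mkdir -p pics; cat > h.py <<'E'
import numpy as np, cv2
from rig import robot
def snap(cam,name):
    o=robot.get_obs(); c=robot.camera(cam)
    cv2.imwrite('pics/'+name+'.png',cv2.cvtColor(c['color'],cv2.COLOR_RGB2BGR)); return o,c
def world(c,u,v,z=None):
    K=np.array(c['camera_matrix']);R=np.array(c['R']);t=np.array(c['t'])
    d=R.T@np.linalg.inv(K)@np.array([u,v,1.]);o=-R.T@t
    if z is None:
        zz=np.median(c['z_map'][int(v)-1:int(v)+2,int(u)-1:int(u)+2]); return o+d*zz
    return o+d*(z-o[2])/d[2]
E
python3 - <<'E'
from h import *
for cam in ['top','side']:
    o,c=snap(cam,cam+'0')
    for n in ['grate_1_press','box','bush','dog','disc']:
        for r in robot.spot_point(cam,n)[:6]:
            u,v=r['at'];print(cam,n,np.round(r['at']),round(r['conf'],2),world(c,u,v).round(3),world(c,u,v,.1).round(3))
print(o)
E
```

```text
top grate_1_press [206. 202.] 0.96 [0.538 0.201 0.1  ] [0.538 0.201 0.1  ]
top box [251. 201.] 0.85 [0.539 0.053 0.097] [0.539 0.053 0.1  ]
top box [289. 202.] 0.33 [ 0.531 -0.072  0.101] [ 0.531 -0.072  0.1  ]
top bush [214. 166.] 0.45 [0.654 0.172 0.129] [0.662 0.176 0.1  ]
top dog [264. 165.] 0.61 [0.656 0.005 0.116] [0.661 0.006 0.1  ]
top dog [234. 202.] 0.27 [0.535 0.109 0.097] [0.535 0.108 0.1  ]
top disc [216. 165.] 0.62 [0.662 0.168 0.11 ] [0.665 0.169 0.1  ]
top disc [311. 204.] 0.54 [ 0.521 -0.146  0.115] [ 0.523 -0.147  0.1  ]
top disc [142. 193.] 0.33 [0.582 0.431 0.055] [0.573 0.417 0.1  ]
side grate_1_press [215. 256.] 0.83 [0.526 0.208 0.097] [0.525 0.209 0.1  ]
side box [244. 243.] 0.89 [0.502 0.114 0.095] [0.499 0.116 0.1  ]
side bush [191. 228.] 0.57 [0.649 0.196 0.116] [0.661 0.189 0.1  ]
side dog [237. 196.] 0.47 [0.642 0.01  0.121] [ 0.658 -0.003  0.1  ]
side disc [296. 190.] 0.64 [ 0.529 -0.151  0.112] [ 0.536 -0.16   0.1  ]
{'time': 0.3, 'q': array([-1.50551491e+00,  5.27859171e-01,  1.43307701e+00,  4.64942479e-07,
        1.18139223e+00, -1.78491813e-01]), 'joint_velocities': array([-1.34291215e-03, -3.20149615e-03, -3.81899501e-03,  3.36787849e-05,
        8.59559018e-04,  3.18998837e-04]), 'joint_torque': array([-2.28607078e-04, -4.39569032e+01, -1.76549131e+01,  6.33115461e-02,
        5.50461479e-02, -1.11401694e-04]), 'position': array([ 0.15087111, -0.60626316,  0.22220732]), 'tool_rot': array([ 9.92580962e-01,  1.21584947e-01,  2.10273827e-05, -3.67276706e-04]), 'ft_force': array([-0.14388767, -0.73541864,  0.46974914]), 'moment': array([0.05313765, 0.01670001, 0.01278501]), 'grip_width': 0.08709099932690637}
```

```bash
python3 - <<'E'
import cv2
for n in ['top0','side0']:
    i=cv2.imread(f'pics/{n}.png'); print(i.shape)
    c=i[130:270,140:360] if n=='top0' else i[140:330,150:370]
    c=cv2.resize(c,None,fx=3.1 if n=='side0' else 3.6,fy=3.1 if n=='side0' else 3.6,interpolation=cv2.INTER_CUBIC)
    cv2.imwrite(f'pics/{n}c.png',c)
E
```

```text
(420, 560, 3)
(420, 560, 3)
```

View pics/top0c.png

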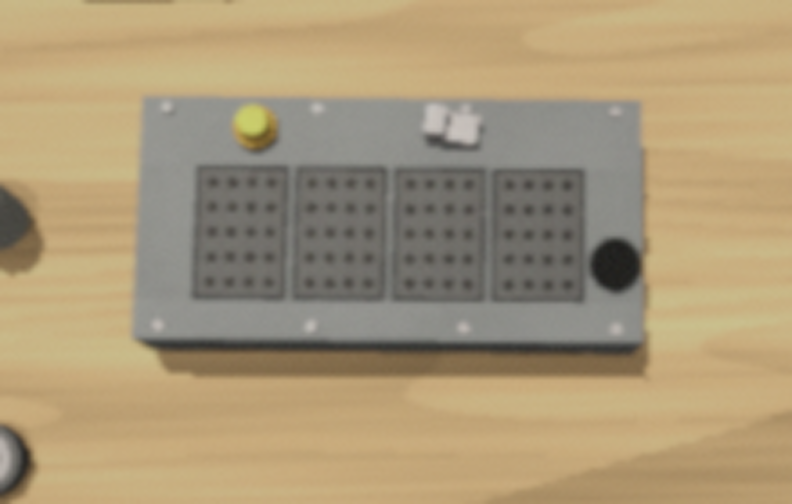

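View pics/side0c.png

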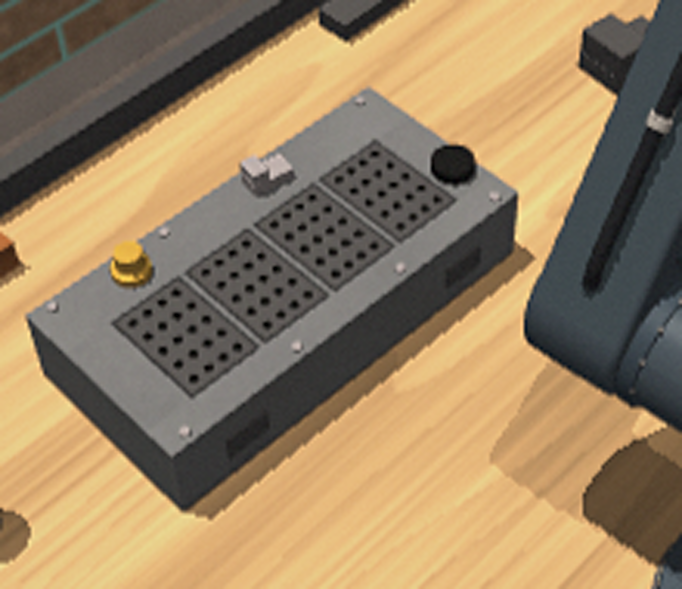

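View pics/top0.png

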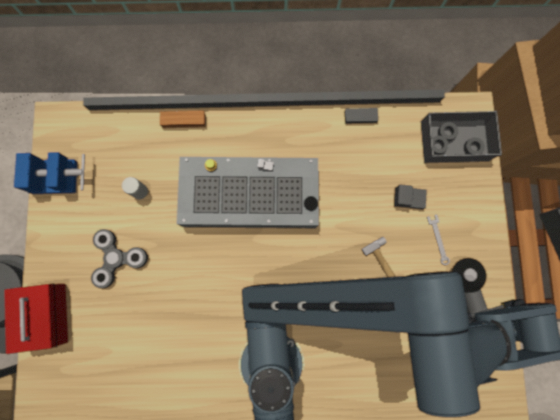

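The top view shows the box with four grates. In the crop the grate array corners are at about (196,167), (585,170), (193,299) and (584,301). The bush and dog are on the rear strip and the disc is on the right end strip. Next I fit the box pose.

```bash
cat > fit.py <<'E'
from h import *
o,c=snap('top','top1')
px=np.array([(196,167),(585,170),(584,301),(193,299),(145,97),(640,102),(289,167),(294,167),(387,167),(286,299),(294,299),(385,299)])/3.6+[140,130]
B=np.array([(63,180),(63,-180),(-63,-180),(-63,180),(130,235),(130,-235)])/1000
W=np.array([world(c,u,v,.1) for u,v in px])[:,:2]
print(W.round(3))
W=W[:6]
mb,mw=B.mean(0),W.mean(0)
H=(B-mb).T@(W-mw);U,S,V=np.linalg.svd(H);R=V.T@U.T
t=mw-R@mb
print('box',t.round(4),'yaw',np.arctan2(R[1,0],R[0,0]));print((W-(B@R.T+t)).round(4))
for i,y in enumerate([.138,.046,-.046,-.138]): print(i+1,(R@[-.03,y]+t).round(4), 'front strip',(R@[-.08,y]+t).round(4))
for cam in ['side']:
  o,c=snap(cam,'side1')
  q=np.array([(125,322),(182,281),(375,140),(455,201),(192,395),(366,88),(517,192),(28,318)])/3.1+[150,140]
  print(np.array([world(c,u,v,.1) for u,v in q]).round(3))
  print((np.array([(63,180),(63,138-42),(63,-180),(-63,-180),(-63,180),(130,-235),(-100,-235),(130,235)])/1000@R.T+t).round(3))
E
python3 fit.py
```

```text
[[ 0.627  0.241]
 [ 0.615 -0.122]
 [ 0.492 -0.116]
 [ 0.503  0.243]
 [ 0.696  0.289]
 [ 0.68  -0.176]
 [ 0.625  0.155]
 [ 0.625  0.15 ]
 [ 0.623  0.063]
 [ 0.5    0.158]
 [ 0.5    0.151]
 [ 0.498  0.067]]
box [0.5587 0.0615] yaw -0.03294159846675665
[[-0.0006  0.002 ]
 [-0.0004 -0.0012]
 [ 0.0019  0.0001]
 [ 0.0009 -0.    ]
 [-0.0007 -0.0027]
 [-0.0012  0.0018]]
1 [0.5332 0.2004] front strip [0.4833 0.202 ]
2 [0.5302 0.1084] front strip [0.4802 0.1101]
3 [0.5272 0.0165] front strip [0.4772 0.0181]
4 [ 0.5241 -0.0755] front strip [ 0.4742 -0.0738]
[[ 0.614  0.231  0.1  ]
 [ 0.613  0.158  0.1  ]
 [ 0.611 -0.119  0.1  ]
 [ 0.487 -0.111  0.1  ]
 [ 0.502  0.243  0.1  ]
 [ 0.676 -0.171  0.1  ]
 [ 0.448 -0.166  0.1  ]
 [ 0.687  0.293  0.1  ]]
[[ 0.628  0.239]
 [ 0.625  0.155]
 [ 0.616 -0.121]
 [ 0.49  -0.116]
 [ 0.502  0.243]
 [ 0.681 -0.178]
 [ 0.451 -0.17 ]
 [ 0.696  0.292]]
```

Request:
move_arm:
  rows: [20,30,0,0,0,-0.028,1,28,40,0,0,0,-0.028,1,28,40,0,0,0,-0.028,1,28,40,0,0,0,-0.028,1,28,40,0,0,0,-0.028,1,28,40,0,0,0,-0.028,1,28,40,0,0,0,-0.028,1,28,40,0,0,0,-0.028,1,28,40,0,0,0,-0.028,1,28,40,0,0,0,-0.025,1,28,40,0,0,0,0,1,28,40,0,0,0,0,1]
  grip_force: 20

```text
time: 1.9
position: [0.48, -0.1348, 0.2229]
tool_rot: [1.0, -0.017, 0.0, 0.0]
ft_force: [1.3, -0.5, -0.1]
grip_width: 0.0035
```

Request:
move_arm:
  rows: [22,30,0,0,0,0,1,22,30,-20,0,0,0,1,0,0,-40,0,0,0,1,0,0,-30,0,0,0,1,0,0,0,0,0,0,1,0,0,0,0,0,0,1]

```text
time: 2.5
position: [0.523, -0.0766, 0.1327]
tool_rot: [1.0, -0.017, -0.0, -0.0]
ft_force: [0.2, -0.2, -0.4]
grip_width: 0.0003
```

```bash
python3 - <<'E'
from h import *
o,c=snap('wrist','w0'); print(o['position'],o['ft_force'],o['grip_width'])
o,c=snap('side','s2')
i=cv2.imread('pics/s2.png')[140:330,150:370];cv2.imwrite('pics/s2c.png',cv2.resize(i,None,fx=3.1,fy=3.1,interpolation=2))
E
```

```text
[ 0.52304564 -0.07658957  0.13270981] [ 0.16977626 -0.21349067 -0.37323044] 0.000317624784616821
```

View pics/w0.png

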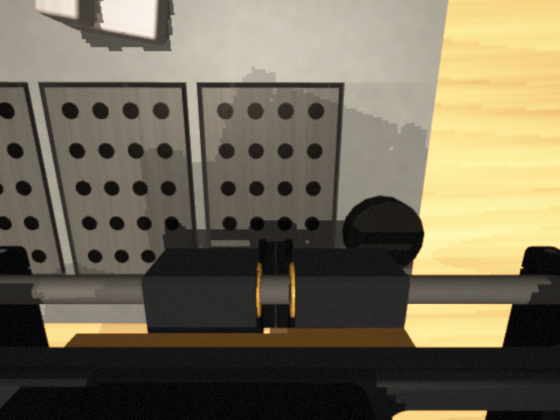

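View pics/s2c.png

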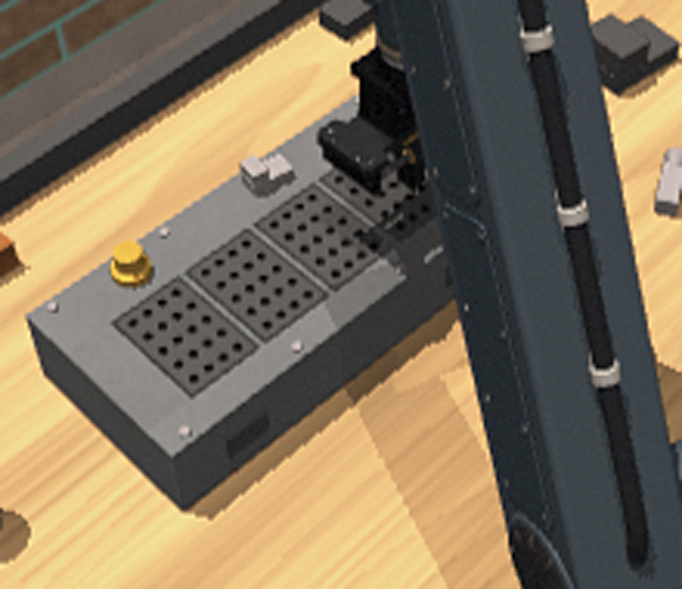

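The wrist view shows the shut fingers centred over grate 4, at column ~277, with the disc to the right at ~(383,232). Now I press gently.

Request:
move_arm:
  rows: [0,0,-20,0,0,0,1,0,0,-10,0,0,0,1,0,0,0,0,0,0,1,0,0,0,0,0,0,1]

```text
time: 3.0
position: [0.5233, -0.0768, 0.1033]
tool_rot: [1.0, -0.017, 0.001, 0.0]
ft_force: [-0.2, 0.1, 0.3]
grip_width: 0.0007
```

Request:
move_arm:
  rows: [0,0,-3,0,0,0,1,0,0,-1,0,0,0,1,0,0,0,0,0,0,1]

```text
time: 3.3
position: [0.5238, -0.0769, 0.0996]
tool_rot: [1.0, -0.017, 0.001, 0.0]
ft_force: [-0.6, 0.5, 4.7]
grip_width: 0.0003
```

Request:
move_arm:
  rows: [0,0,-1,0,0,0,1,0,0,-1,0,0,0,1,0,0,0,0,0,0,1]

```text
time: 3.6
position: [0.5238, -0.0769, 0.0995]
tool_rot: [1.0, -0.016, 0.001, 0.001]
ft_force: [-4.3, 0.3, 18.5]
grip_width: 0.0004
```

Grate 4 is firm: 18.5 N with no further travel. Next is grate 3.

Request:
move_arm:
  rows: [0,0,12,0,0,0,1,0,0,20,0,0,0,1,1,46,0,0,0,0,1,2,46,0,0,0,0,1,0,0,-16,0,0,0,1,0,0,-13,0,0,0,1,0,0,0,0,0,0,1,0,0,-2,0,0,0,1,0,0,0,0,0,0,1]

```text
time: 4.5
position: [0.5263, 0.0162, 0.0995]
tool_rot: [1.0, -0.017, 0.001, -0.0]
ft_force: [-3.6, 3.0, 13.5]
grip_width: 0.0006
```

Grate 3 is firm too, at 13.5 N on the surface. Next is grate 2.

Request:
move_arm:
  rows: [0,0,12,0,0,0,1,0,0,20,0,0,0,1,1,46,0,0,0,0,1,2,46,0,0,0,0,1,0,0,-16,0,0,0,1,0,0,-13,0,0,0,1,0,0,0,0,0,0,1,0,0,-2,0,0,0,1,0,0,0,0,0,0,1]

```text
time: 5.4
position: [0.529, 0.1066, 0.0986]
tool_rot: [1.0, -0.017, -0.0, 0.0]
ft_force: [1.2, -0.8, 0.6]
grip_width: 0.0005
```

Request:
move_arm:
  rows: [0,0,-2,0,0,0,1,0,0,0,0,0,0,1]

```text
time: 5.6
position: [0.5292, 0.1068, 0.0968]
tool_rot: [1.0, -0.017, 0.0, 0.0]
ft_force: [-1.0, 0.2, 1.7]
grip_width: 0.0002
```

Grate 2 gives: the tip is down at z = 0.097 under ~2 N. I keep pushing it open.

Request:
move_arm:
  rows: [0,0,-5,0,0,0,1,0,0,-6,0,0,0,1,0,0,-6,0,0,0,1,0,0,-5,0,0,0,1,0,0,0,0,0,0,1]

```text
time: 6.1
position: [0.5278, 0.1077, 0.0734]
tool_rot: [1.0, -0.017, -0.001, -0.0]
ft_force: [-0.6, -0.8, 0.1]
grip_width: 0.0005
```

Request:
move_arm:
  rows: [0,0,-3,0,0,0,1,0,0,-3,0,0,0,1,0,0,-2,0,0,0,1,0,0,0,0,0,0,1]

```text
time: 6.5
position: [0.5286, 0.1076, 0.0662]
tool_rot: [1.0, -0.017, -0.0, -0.0]
ft_force: [0.1, -0.0, 0.9]
grip_width: 0.0005
```

Request:
move_arm:
  rows: [0,0,-2,0,0,0,1,0,0,0,0,0,0,1,0,0,0,0,0,0,1]

```text
time: 6.8
position: [0.5288, 0.1075, 0.0646]
tool_rot: [1.0, -0.017, -0.0, -0.0]
ft_force: [-1.3, 0.4, 1.9]
grip_width: 0.0006
```

Request:
move_arm:
  rows: [0,0,-2,0,0,0,1,0,0,0,0,0,0,1,0,0,0,0,0,0,1]

```text
time: 7.1
position: [0.5291, 0.1076, 0.0639]
tool_rot: [1.0, -0.017, 0.001, -0.0]
ft_force: [-2.0, 0.9, 11.7]
grip_width: 0.0007
```

Request:
move_arm:
  rows: [0,0,-1,0,0,0,1,0,0,0,0,0,0,1,0,0,0,0,0,0,1]

```text
time: 7.4
position: [0.5292, 0.1076, 0.0637]
tool_rot: [1.0, -0.016, 0.001, 0.0]
ft_force: [-3.4, -0.2, 17.9]
grip_width: 0.0003
```

That is the stop: 18 N with no travel, at the predicted z of ~0.065. I lift straight up and clear.

Request:
move_arm:
  rows: [0,0,5,0,0,0,1,0,0,15,0,0,0,1,0,0,30,0,0,0,1,0,0,40,0,0,0,1,0,0,40,0,0,0,1,0,0,30,0,0,0,1,-10,-30,0,0,0,0,1,-30,-30,0,0,0,0,1,-30,-30,0,0,0,0,1,0,-40,0,0,0,0,1,0,0,0,0,0,0,1]

```text
time: 8.5
position: [0.4587, -0.0261, 0.2216]
tool_rot: [1.0, -0.019, 0.0, 0.001]
ft_force: [0.8, 0.1, 0.6]
grip_width: 0.0003
```

```bash
python3 - <<'E'
from h import *
o,c=snap('top','t3'); print(o['position'],o['ft_force'])
i=cv2.imread('pics/t3.png')[130:270,140:360];cv2.imwrite('pics/t3c.png',cv2.resize(i,None,fx=3.6,fy=3.6,interpolation=2))
R=np.array([[np.cos(-.033),np.sin(.033)],[np.sin(-.033),np.cos(.033)]]);t=np.array([.5587,.0615])
def prof(c,W=None):
    K=c['camera_matrix'];z=c['z_map'];v,u=np.mgrid[:420,:560]
    P=np.stack([(u-K[0,2])/K[0,0]*z,(v-K[1,2])/K[1,1]*z,z],-1).reshape(-1,3)[z.ravel()>0]
    P=(P-c['t'])@np.array(c['R']) if W is None else P@W[:3,:3].T+W[:3,3]
    b=(P[:,:2]-t)@R
    for y in [.138,.046,-.046,-.138]:
        m=(abs(b[:,1]-y)<.033)&(abs(b[:,0])<.055)&(P[:,2]<.12)&(P[:,2]>.02)
        if m.sum()>20: print(y,m.sum(),np.polyfit(b[m,0]-.03,P[m,2]-.097,1), 'med', np.median(P[m,2]))
prof(c)
o2,c=snap('side','s3');prof(c)
i=cv2.imread('pics/s3.png')[140:330,150:370];cv2.imwrite('pics/s3c.png',cv2.resize(i,None,fx=3.1,fy=3.1,interpolation=2))
o,c=snap('wrist','w3')
from scipy.spatial.transform import Rotation as Q
T=np.eye(4);T[:3,:3]=Q.from_quat(o['tool_rot']).as_matrix();T[:3,3]=o['position']
prof(c,T@np.array(c['tool_from_camera']))
E
```

```text
[ 0.45870197 -0.02607251  0.22155479] [0.80028103 0.11732358 0.60668913]
0.138 640 [0.00018834 0.00217029] med 0.09911329293697635
0.046 615 [0.72311602 0.00198564] med 0.08367083643310416
-0.046 56 [0.07290528 0.00199242] med 0.10030558878976849
-0.138 206 [0.10261539 0.00188595] med 0.09971770209627628
0.138 642 [0.00400142 0.00032454] med 0.09770501722539138
0.046 655 [0.66470655 0.0015391 ] med 0.08445266218928632
-0.046 537 [0.00794391 0.00076851] med 0.097637890727802
-0.138 318 [0.00277918 0.00026551] med 0.09697778495957479
0.138 6751 [-1.17890506e-05  2.82257459e-03] med 0.09982009799521907
0.046 9321 [0.69171314 0.00136654] med 0.09032154539722081
-0.046 10611 [0.0140108  0.00280338] med 0.09942462155963688
-0.138 10655 [0.01297297 0.00276897] med 0.09941392354543238
```

View pics/t3c.png

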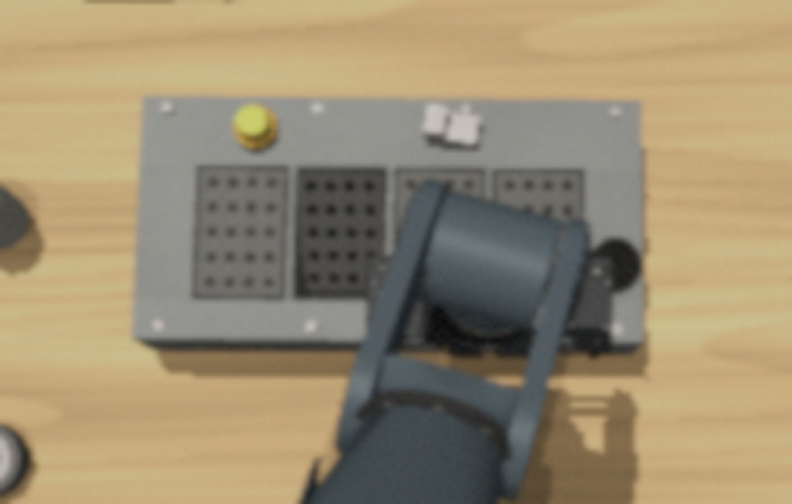

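View pics/s3c.png

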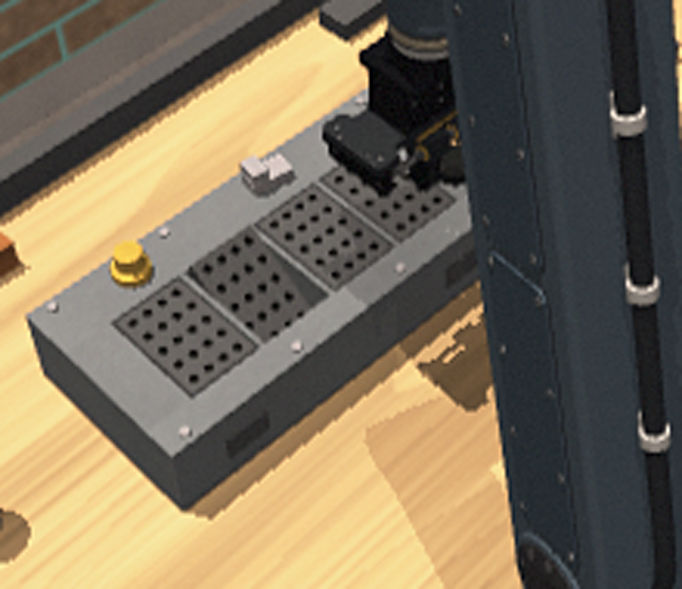

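Both views show grate 2 tilted, front end down. The measured slopes are 0.66–0.72 against tan 0.6 = 0.684. The other grates are flush, and the bush (253,125), dog (450,125) and disc (615,262) are where they were.

```bash
python3 -c "
from rig import robot
print(robot.hand_in(), robot.get_obs()['time'])"
```

```text
the job is handed in; nothing more can be done
the job is handed in; nothing more can be done
```

Grate 2 is the one that rocks, and I left it fully open with the hand clear of the box.

- **Finding it:** I pressed with the shut fingertips on grates 4, 3 and 2, in that order. Grate 4 held firm at about 18 N and grate 3 at about 13 N. Grate 2 gave under about 2 N. I didn't press grate 1, since the rocking one had already been found.
- **Opening it:** I pushed grate 2's front end down to its stop. There the force rose to about 18 N with no further travel.
- **Last checks:**
  - Depth readings from all three cameras put grate 2's slope at 0.66 to 0.72 (fully open is 0.684).
  - The side and wrist cameras showed the other three grates flush. The top camera gave slopes of 0.07 and 0.10 for grates 3 and 4, but the arm partly blocked that view.
  - The bush, dog and disc sit where they were in the top view. I didn't recheck the items on the bench around the box. The arm never went near them at low height.
- **Time and force:** The job took about 9 s, the highest force reading I took was about 18.5 N, and no check failed.

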